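# Check a tea warmer's hot plate with a sprung surface probe

### The arm

A 7-joint arm with a two-finger parallel gripper is mounted at the origin on the work surface. World frame = base frame: x ahead of the robot, y to its left, z up, the work surface at z = 0. Lengths are in m, angles in rad, forces in N, time in s.
With the tool pointing down it reaches from about 0.425 to 0.925 m from the base axis. Payload 6.8 kg.
Tool frame: the origin (TCP) lies where the fingers leave the gripper's body, on its centre line; the fingertips stand 73 mm ahead of it and the grasp point (between the pads) lies 54 mm ahead of it; z points along the fingers, y is the line along which they close (so a half turn about z gives the same grasp; the last joint's range is limited). The gripper opens to 85 mm and grips with 20 to 120 N. Pads are 22 mm wide; open, the fingers measure 114 mm over their backs; the gripper's body (76 mm by 85 mm) begins 54 mm behind the grasp point. The pads swing forward as they close: fully open they stand 13 mm farther back than shut.
Start: joints at [-1.326, 0.477, 0.022, 1.555, -0.011, 1.109, -0.083], TCP at [0.233, 0.633, 0.304] pointing down, gripper open.
Joint ranges: [-2.96, 2.96], [-0.34, 2.1], [-1.41, 1.46], [0.24, 2.44], [-1.37, 4.51], [0.17, 1.92], [-2.96, 2.96]. Speed limits (rad/s): [2.39, 2.39, 3.14, 3.14, 3.14, 3.14, 3.14].

### API

Orientations are given as a rotation vector (axis times angle).
In Python, from bench import r gives the robot as it stands.
- The arm moves only by the tool creep_tool, called as name([rows], argument=value, ...), one row to a line, values as JSON. Schema: {"type":"object","properties":{"motion":{"type":"array","items":{"type":"object","properties":{"x":{"type":"number"},"y":{"type":"number"},"z":{"type":"number"},"wx":{"type":"number"},"wy":{"type":"number"},"wz":{"type":"number"}},"additionalProperties":false},"minItems":1,"maxItems":5},"aperture":{"type":"number"},"grip_force":{"type":"number"},"only":{"type":"string"},"quiet":{"type":"boolean"},"lines":{"type":"string"}},"required":["motion"],"additionalProperties":false}. motion is a list of rows, 1 to 5 of them, each an object with the fields x, y, z (the shift in shares of 0.4 m (1.0 is 0.4 m)), wx, wy, wz (a rotation vector in parts of the range, where 1.0 means 4 rad); a field left out counts as zero; each row is the pose to reach, as a shift and turn from the pose commanded when the call began, along the tool's axes at that moment; what a row does not reach only later rows make up. A row lasts 1/10 s, in which the tool goes at most 0.05 m and 0.15 rad, less where a joint would pass 70% of its speed; a pose out of reach is approached as far as the arm can. aperture is the finger opening in m, set as the call begins (left out keeps the last). The fingers move at their own pace and stop on an object; grip_force is the grip in N (left out, the last holds). Time passes only in rows, so rows that do not move let the fingers close. The tool returns the time, the measured TCP pose, the force, the opening and the grip force at its end. only (a regular expression) keeps the lines of the reply that match it, lines (a string "A,B") keeps lines A to B, and quiet returns only ok. Input that does not fit is refused with a message, and nothing moves.
- r.get_obs(): the state, without advancing time (a new reading comes with each control period).
- r.grab_frame(name): name is "side" or "top" or "wrist"; returns (picture, depth): 384x512x3 uint8, blue, green, red; 384x512 float32, m along the optical axis (not along the pixel's ray), 0 where there is no reading.
- r.camera_info(name): a dict with "camera_matrix" (3x3 intrinsics, pixels), "R" (3x3) and "t" (3): a world point X has camera coordinates R X + t. Camera axes: x right, y down, z forward; pixel columns grow to the right and rows downward; lengths in m; the calibration is good to about 2 mm. A picture is of the moment at which its call begins: read the wrist's pose just before it. camera_info takes no time and is no camera call; for the wrist camera it gives the pose at the moment of the call.
- r.hand_in(): hands the job in; it is judged then, once.
The state is a dict: "clock": time; "joints": joint angles; "qvel": joint speeds; "tau": joint torques, N m; "tcp_pos": TCP position; "orientation": TCP orientation; "contact_force": force on the tool from outside, world axes, zero at the start; "moment": the same for the moment, N m; "grip_width": finger opening in m; "gripper_force": force on a finger pad.
Only numpy, scipy, OpenCV 4.12 (cv2) and the standard library are available. Lean on these libraries where they do the work, as an engineer would, in place of code of your own. Each camera call takes 0.05 s, during which the arm holds its last target. There are 200 camera calls.

### The job

Lift the loose cover plate off the tea warmer's pins and lower it flat onto the bare table, clear of everything, before letting it go. Then draw the surface probe out of its leaning stand and hold it upright with its tip on the middle of the round stud in the hot plate, pressing lightly so that the sprung tip is pushed about half way in, never hard. Finish while still gripping the probe and holding it steady there, and leave the mug, the tin and the carton alone.

Things in the scene. Friction and masses are not known exactly. Their poses are not given: they have to be found in the camera images.
- warmer: Tea warmer, fixed: low white box 140 (x) x 120 (y) mm, rim top 45 mm above the table. Origin: centre of its underside; z up. Inside the rim (opening 116 x 80 mm) a level hot plate lies 8 mm below the rim. Two steel pins, 7 mm thick, stand 12 mm up from the rim at y = +50 and -50 mm.
- cover: Loose aluminium cover plate, 140 (x) x 120 (y) x 5 mm, about 0.25 kg, lying on the warmer's rim with two 9.5 mm holes over the pins (it lifts straight up; the pins show 7 mm above the plate). Origin: centre of its underside; z up through the plate.
- cover_handle (a point): Middle of the cover's wooden bar handle: bar 64 mm long (x of the cover), 14 mm wide (y), 14 mm tall, its middle 29 mm above the cover's underside, 24 mm above the plate's top, standing on two thin legs. Pinch it across y.
- stud_top (a point): Centre of the top of the marked spot: a round aluminium stud, 16 mm across, 2 mm proud of the hot plate, 39 mm above the table, at x = +15, y = -12 mm from the warmer's centre. Hidden beneath the cover at first.
- stud: The stud itself, fixed in the hot plate; same origin as stud_top, z up.
- stand: Fixed probe stand: base 100 (x) x 70 (y) x 12 mm carrying a grey block 40 x 40 mm whose square 24 mm pocket leans 0.35 rad (20 degrees) towards -x of the stand. Origin: centre of the base's underside. The pocket's floor is 85 mm above the table at x = -5 mm, with a hole for the tip; its walls reach 25 mm up the probe's handle.
- probe: Surface probe, about 0.12 kg: square white handle 22 x 22 x 100 mm with a sprung steel tip below. Origin: centre of the handle's lower end; z along the handle away from the tip, x and y square to the handle's flats. It stands on the pocket's floor, its top leaning about 0.4 rad to the stand's -x, so its y is level: pinch across that. Draw it at least 80 mm out along its own axis before turning it.
- probe_grip (a point): Grip point on the axis of the probe's handle, 60 mm above its lower end (40 mm below its top).
- probe_point (a point): The very end of the round-nosed sprung tip (8 mm thick), on the probe's axis, 60 mm below the handle's lower end when the spring is out (120 mm below probe_grip). A 12 mm thick collar covers the first 20 mm below the handle.
- plunger (a joint): How far the sprung tip is pushed into the probe: 0 out, 0.015 m fully in. The spring starts at 1 N and adds 0.4 N per mm: 4 N half way, 7 N fully in; beyond that the push is rigid.
- mug: White mug, 80 mm across, 95 mm tall; leave alone. Origin: centre of its underside.
- tin: White round tea tin, 82 mm across, 100 mm tall; leave alone. Origin: centre of its underside.
- carton: Paper tea carton 80 x 80 x 100 mm with a small pull tab on top; leave alone. Origin: centre of its underside.

How it is judged:
On the way, in this order (a step that is already met when the one before it is completed fails the run):
1. the cover is lifted clear of the pins in the fingers (z of cover in the frame of warmer above 0.06 m and contact force between the fingers and cover above 0.5 N), for 0.1 s.
2. the cover is lowered flat onto the table while still held (height (world z) of cover below 0.006 m and angle between cover's own z axis and vertical below 0.06 rad and contact force between the fingers and cover above 0.5 N), for 0.05 s.
3. the cover lies let go on the table (height (world z) of cover below 0.006 m and angle between cover's own z axis and vertical below 0.06 rad and contact force between each of the arm, the fingers and cover below 0.05 N), for 0.2 s.
4. the probe is drawn out of its stand in the fingers (distance of probe from where it was at the start of the episode above 0.07 m and contact force between the fingers and probe above 2 N and contact force between probe and stand below 0.05 N), for 0.2 s.
At the end, for the whole second after the job is handed in: The probe is still gripped and steady, upright within 0.12 rad (7 degrees), its tip within 6 mm of the stud's centre, pushed in 2 to 13.5 mm of its 15 mm with 1.2 to 9 N on the stud, clear of stand and cover; the cover lies flat and still on the table, touching neither warmer, stand nor fingers (horizontal distance between probe_point and stud_top below 0.006 m and angle between probe's own z axis and vertical below 0.12 rad and height (world z) of probe above 0.08 m and value of joint plunger between 0.002 and 0.0135 m and contact force between probe and stud between 1.2 and 9 N and contact force between the fingers and probe above 2 N and contact force between each of probe, cover and stand below 0.05 N and contact force between each of probe, the fingers and cover below 0.05 N and linear speed of each of probe, cover below 0.02 m/s and angular speed of probe below 0.15 rad/s and height (world z) of cover below 0.006 m and angle between cover's own z axis and vertical below 0.06 rad and contact force between cover and warmer below 0.05 N); the arm keeps its last pose, push and grip.
It fails at once if the probe is pressed hard on the warmer (over 15 N) (contact force between probe and warmer above 15 N).
It fails at once if the mug is disturbed (distance of mug from where it was at the start of the episode above 0.025 m).
It fails at once if the tin is disturbed (distance of tin from where it was at the start of the episode above 0.025 m).
It fails at once if the carton is disturbed (distance of carton from where it was at the start of the episode above 0.025 m).
It also fails if it takes over 54 s, if anything falls off the work surface, if the arm or the gripper's body presses on something with over 40 N, if the wrist force passes 120 N, or if a joint passes its speed limit or range.

## Working session

There is one attempt and no reset: what is moved stays moved. The work goes in short steps, Python scripts to look and compute and a tool call to move; the robot and the scene stay as the last step left them, time stands still between calls to the robot, and variables do not carry over. Pictures are saved under pics/ and viewed, at most 12 in all, crops included, and the job is handed in when it is done.

```bash
ls; mkdir -p pics; python3 - <<'E'
from bench import r
import cv2,numpy as np
o=r.get_obs();print(o)
for n in("top","side"):
    p,d=r.grab_frame(n);cv2.imwrite(f"pics/{n}0.png",p);np.savez(f"/tmp/{n}0.npz",p=p,d=d)
    print(n,r.camera_info(n),(d>0).mean())
E
```

```text
bench.py
pics
{'clock': 0.0, 'joints': array([-1.32611361,  0.47780631,  0.02233896,  1.55647274, -0.01149495,
        1.109277  , -0.08307921]), 'qvel': array([ 0.00036219,  0.00092521, -0.00150654, -0.00160102,  0.00070517,
        0.00076883,  0.00147135]), 'tau': array([-1.10190049e-03, -5.96434808e+01,  1.60742797e+00, -2.81206638e+01,
        1.24648085e-02,  9.30065929e-03, -2.45097971e-05]), 'tcp_pos': array([0.23306507, 0.63299221, 0.30291242]), 'orientation': array([-5.51178681e-01, -3.09267733e+00,  2.86828390e-03]), 'contact_force': array([-0.43660083,  0.92338887, -0.0441543 ]), 'moment': array([-0.05561404, -0.02791917, -0.00457714]), 'gripper_force': 0.0, 'grip_width': 0.08550487177855358}
top {'camera_matrix': array([[363.87670575,   0.        , 249.86526416],
       [  0.        , 363.87670575, 191.67298628],
       [  0.        ,   0.        ,   1.        ]]), 'R': array([[-7.01613970e-02, -9.97535627e-01, -2.25916360e-04],
       [-9.73771344e-01,  6.85390786e-02, -2.16960283e-01],
       [ 2.16441096e-01, -1.50022457e-02, -9.76180406e-01]]), 't': array([0.02856129, 0.65187086, 1.12983109])} 0.9957173665364584
side {'camera_matrix': array([[356.79193904,   0.        , 252.28408703],
       [  0.        , 356.79193904, 189.48071097],
       [  0.        ,   0.        ,   1.        ]]), 'R': array([[ 0.83771731, -0.54571515, -0.0206079 ],
       [-0.34125554, -0.49364801, -0.79991018],
       [ 0.42635005,  0.67713117, -0.5997658 ]]), 't': array([-0.5191393 ,  0.3117283 ,  0.91374428])} 0.9960734049479166
```

View pics/top0.png

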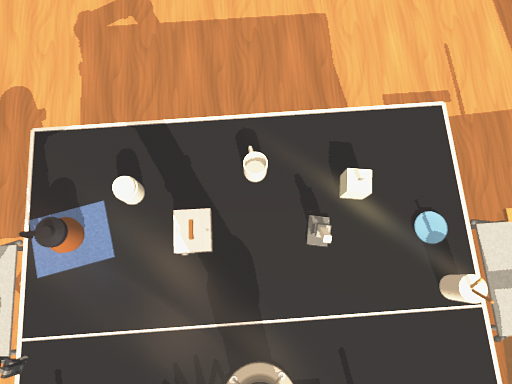

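View pics/side0.png

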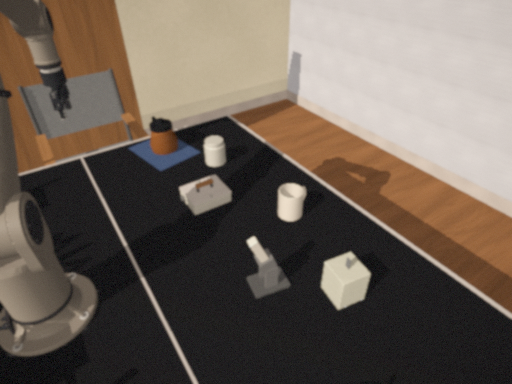

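Top view: the cover is at about (192,231) with its wooden bar at (191,229). The stand is at (319,231), with the probe top at (327,238) leaning toward the robot. Tin (128,189), mug (255,165) and carton (355,183). Next I'll measure these.

```bash
cat > h.py <<'E'
import numpy as np,cv2
from bench import r
from scipy.spatial.transform import Rotation as Rot
def cloud(ci,d):
    K,R,t=ci["camera_matrix"],ci["R"],ci["t"]
    v,u=np.mgrid[:d.shape[0],:d.shape[1]]
    c=np.dstack([(u-K[0,2])/K[0,0]*d,(v-K[1,2])/K[1,1]*d,d])
    return (c-t)@R
def ray(ci,uv,z):
    K,R,t=ci["camera_matrix"],ci["R"],ci["t"]
    uv=np.atleast_2d(uv); q=np.c_[(uv-K[[0,1],[2,2]])/K[0,0],np.ones(len(uv))]@R
    C=-R.T@t
    return C+q*((z-C[2])/q[:,2])[:,None]
def T(o): return Rot.from_rotvec(o["orientation"]),o["tcp_pos"]
def shift(o,pos,Rt=None):
    "TCP shift and turn in tool axes from measured pose"
    R0,p=T(o); s=R0.inv().apply(np.asarray(pos)-p)
    w=(R0.inv()*Rt).as_rotvec() if Rt is not None else np.zeros(3)
    return np.r_[s,w].round(4)
E
python3 - <<'E'
from h import *
for n in("top","side"):
    z=np.load(f"/tmp/{n}0.npz");p,d=z["p"],z["d"];ci=r.camera_info(n);X=cloud(ci,d)
    print(n)
    hsv=cv2.cvtColor(p,cv2.COLOR_BGR2HSV)
    boxes={"top":dict(cover=(165,200,220,262),stand=(300,210,338,252),tin=(105,170,150,210),mug=(235,140,275,188),carton=(332,160,380,205)),
           "side":dict(cover=(172,168,240,220),stand=(240,228,295,300),tin=(198,130,230,170),mug=(270,175,312,225),carton=(315,245,375,310))}[n]
    for k,(a,b,c,e) in boxes.items():
        m=np.zeros(d.shape,bool);m[b:e,a:c]=1
        P=X[m&(X[...,2]>0.008)]
        print(k,"n",len(P),"min",P.min(0).round(3),"max",P.max(0).round(3))
        if k=="cover":
            mm=m&(X[...,2]>.04)&(X[...,2]<.056)
            ct=max(cv2.findContours((m&(X[...,2]>.04)).astype(np.uint8),0,2)[0],key=cv2.contourArea)[:,0].astype(float)
            W=ray(ci,ct,.05)[:,:2]*1000
            if n=="top":print("rect",cv2.minAreaRect(W.astype(np.float32)), "zmed",np.median(X[mm][:,2]))
            w=m&(hsv[...,1]>110)&(X[...,2]>.055)
            v,u=np.nonzero(w);Q=X[w];print("handle",len(Q),np.median(Q,0).round(4),Q.max(0).round(4),Q.min(0).round(4))
            W=ray(ci,np.c_[u,v].astype(float),.081)[:,:2];print(cv2.minAreaRect((W*1000).astype(np.float32)))
        if k=="stand":
            for lo,hi in((.008,.03),(.1,.12),(.12,.14),(.14,.16),(.16,.18),(.18,.22)):
                q=P[(P[:,2]>lo)&(P[:,2]<hi)]
                if len(q):print(lo,len(q),np.median(q,0).round(4),q.min(0).round(3),q.max(0).round(3))
    for k in("cover","stand"):
        a,b,c,e=boxes[k];cv2.imwrite(f"pics/{n}_{k}.png",cv2.resize(p[b:e,a:c],None,fx=8,fy=8,interpolation=2))
A=[cv2.imread(f"pics/{n}_{k}.png") for n in("top","side") for k in("cover","stand")]
A=[cv2.resize(a,(390,295)) for a in A]
cv2.imwrite("pics/m0.png",np.vstack([np.hstack(A[:2]),np.hstack(A[2:])]))
E
```

```text
top
cover n 1669 min [0.392 0.001 0.008] max [0.614 0.244 1.244]
rect ((543.2053833007812, 182.75326538085938), (121.37175750732422, 141.9406280517578), 88.6009292602539) zmed 0.05114839386480497
handle 77 [0.5415 0.1803 0.0816] [0.5728 0.1871 0.0865] [0.5122 0.1752 0.0757]
((543.0474853515625, 181.07342529296875), (9.653230667114258, 61.12364196777344), 87.95291137695312)
stand n 646 min [ 0.392 -0.278  0.008] max [5.700e-01 1.000e-03 1.244e+00]
0.008 348 [ 0.513  -0.2245  0.0129] [ 0.464 -0.278  0.008] [ 0.57  -0.194  0.027]
0.1 109 [ 0.5132 -0.2272  0.1113] [ 0.488 -0.255  0.1  ] [ 0.53  -0.213  0.12 ]
0.12 19 [ 0.5026 -0.2271  0.1298] [ 0.486 -0.243  0.124] [ 0.507 -0.22   0.139]
0.14 24 [ 0.4945 -0.2261  0.1488] [ 0.478 -0.244  0.141] [ 0.502 -0.219  0.16 ]
0.16 59 [ 0.4768 -0.2275  0.1764] [ 0.463 -0.242  0.161] [ 0.495 -0.217  0.18 ]
0.18 16 [ 0.4805 -0.2302  0.181 ] [ 0.469 -0.239  0.18 ] [ 0.484 -0.222  0.185]
tin n 686 min [0.392 0.001 0.008] max [0.775 0.482 1.244]
mug n 480 min [ 0.392 -0.078  0.008] max [8.230e-01 1.000e-03 1.244e+00]
carton n 883 min [ 0.392 -0.416  0.0
[... 332 characters left out ...]
x [ 0.57  -0.196  0.787]
0.008 592 [ 0.5006 -0.25    0.0115] [ 0.462 -0.282  0.008] [ 0.57  -0.196  0.03 ]
0.1 173 [ 0.5023 -0.2466  0.1086] [ 0.481 -0.26   0.1  ] [ 0.524 -0.215  0.12 ]
0.12 51 [ 0.489  -0.2448  0.1306] [ 0.477 -0.248  0.121] [ 0.507 -0.228  0.14 ]
0.14 52 [ 0.4816 -0.2434  0.1504] [ 0.467 -0.246  0.14 ] [ 0.495 -0.239  0.16 ]
0.16 100 [ 0.4729 -0.2389  0.1744] [ 0.461 -0.246  0.16 ] [ 0.49  -0.219  0.18 ]
0.18 10 [ 0.4785 -0.2342  0.1806] [ 0.473 -0.24   0.18 ] [ 0.482 -0.226  0.181]
tin n 543 min [ 0.152 -0.748  0.008] max [0.732 0.427 0.787]
mug n 811 min [ 0.152 -0.748  0.008] max [ 0.815 -0.002  0.787]
carton n 1864 min [ 0.152 -0.748  0.008] max [ 0.704 -0.327  0.787]
```

View pics/m0.png

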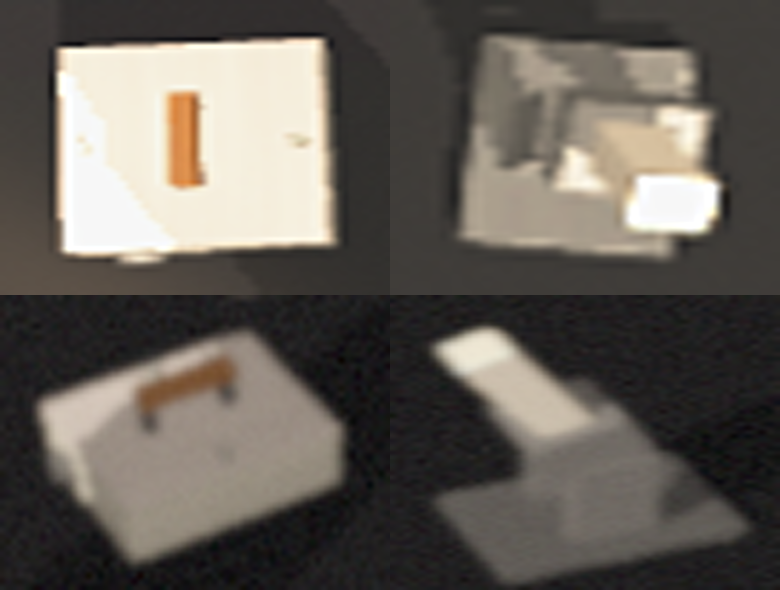

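The crops show the cover and bar clearly, and the probe leaning toward −x of the stand. The cover is at (0.543, 0.182) with a yaw of about −1.5°, and both the bar height of 0.081 and the outline of 121×142 agree with what's given. Now I'll move above the handle.

```bash
python3 - <<'E'
from h import *
def down(yaw): # closing line (tool y) at yaw
    y=np.array([np.cos(yaw),np.sin(yaw),0]);z=np.array([0,0,-1.]);return Rot.from_matrix(np.c_[np.cross(y,z),y,z])
o=r.get_obs();print(shift(o,[.543,.181,.26],down(np.radians(88.4))), T(o)[0].as_matrix().round(3))
for n in("side","top"):
  z=np.load(f"/tmp/{n}0.npz");ci=r.camera_info(n);X=cloud(ci,z["d"])
  m=(X[...,2]>.02)&(X[...,2]<.2)&(X[...,0]>.4)&(X[...,0]<.9)&(abs(X[...,1])<.5)
  k,l,s,c=cv2.connectedComponentsWithStats(m.astype(np.uint8))
  for i in range(1,k):
    if s[i,4]>100:
      P=X[l==i];print(n,np.percentile(P,2,0).round(3),np.percentile(P,98,0).round(3))
E
```

```text
[-4.470e-01 -3.171e-01  4.360e-02 -1.700e-03 -1.000e-04 -3.248e-01] [[-0.938  0.345 -0.   ]
 [ 0.345  0.938 -0.002]
 [-0.    -0.002 -1.   ]]
side [0.653 0.348 0.023] [0.725 0.414 0.102]
side [0.471 0.119 0.022] [0.608 0.238 0.08 ]
side [ 0.703 -0.082  0.022] [ 0.808 -0.005  0.095]
side [ 0.465 -0.264  0.022] [ 0.525 -0.219  0.179]
side [ 0.614 -0.418  0.023] [ 0.694 -0.334  0.108]
top [ 0.704 -0.076  0.021] [ 0.807 -0.002  0.098]
top [ 0.617 -0.408  0.026] [ 0.701 -0.327  0.106]
top [0.654 0.352 0.027] [0.724 0.423 0.106]
top [0.473 0.124 0.034] [0.61  0.241 0.083]
top [ 0.467 -0.254  0.032] [ 0.534 -0.212  0.181]
```

Careful with the scale: shifts go in shares of 0.4 m and turns go in shares of 4 rad. That gives: -0.2 m / 0.4 = -0.5, -0.12 m / 0.4 = -0.3.

creep_tool([
  {"x":-0.1,"y":-0.07},
  {"x":-0.2,"y":-0.1425,"z":0.01},
  {"x":-0.3,"y":-0.2125,"z":0.02},
  {"x":-0.4,"y":-0.285,"z":0.03},
  {"x":-0.5,"y":-0.355,"z":0.04},
], aperture=0.085, grip_force=40)

```text
clock: 0.6
tcp_pos: [0.3725, 0.429, 0.2875]
orientation: [-0.551, -3.093, 0.001]
contact_force: [0.3, 0.6, 0.1]
grip_width: 0.0851
gripper_force: 0.0
```

creep_tool([
  {"x":-0.1,"y":-0.07,"z":0.01},
  {"x":-0.2,"y":-0.1425,"z":0.025,"wz":-0.025},
  {"x":-0.3,"y":-0.2125,"z":0.0375,"wz":-0.05},
  {"x":-0.4,"y":-0.285,"z":0.05,"wz":-0.075},
  {"x":-0.5,"y":-0.355,"z":0.06,"wz":-0.0813},
])

```text
clock: 1.1
tcp_pos: [0.511, 0.2267, 0.2635]
orientation: [-0.039, -3.141, 0.0]
contact_force: [0.9, 0.6, -0.3]
grip_width: 0.0851
gripper_force: 0.0
```

```bash
cat >> h.py <<'E'
def down(yaw):
    y=np.array([np.cos(yaw),np.sin(yaw),0]);z=np.array([0,0,-1.]);return Rot.from_matrix(np.c_[np.cross(y,z),y,z])
E
python3 - <<'E'
from h import *
o=r.get_obs();print(shift(o,[.543,.181,.26],down(np.radians(88.4))))
E
```

```text
[-0.0331 -0.0449  0.0035 -0.0002 -0.0005  0.0033]
```

Scaled: -0.045 m / 0.4 = -0.1125, -0.033 m / 0.4 = -0.0825.

creep_tool([
  {"x":-0.0825,"y":-0.1125},
  {"x":-0.0825,"y":-0.1125},
  {"x":-0.0825,"y":-0.1125},
])

```text
clock: 1.4
tcp_pos: [0.5429, 0.1807, 0.2636]
orientation: [-0.051, -3.141, 0.001]
contact_force: [-0.0, 0.2, -0.2]
grip_width: 0.0853
gripper_force: 0.0
```

```bash
python3 - <<'E'
from h import *
o=r.get_obs();ci=r.camera_info("wrist");p,d=r.grab_frame("wrist")
cv2.imwrite("pics/w1.png",p);X=cloud(ci,d);np.savez("/tmp/w1.npz",p=p,d=d,**{k:ci[k] for k in ci})
hsv=cv2.cvtColor(p,cv2.COLOR_BGR2HSV)
m=(hsv[...,1]>110)&(X[...,2]>.06)&(X[...,2]<.1)
v,u=np.nonzero(m);W=ray(ci,np.c_[u,v].astype(float),.081)[:,:2]
print(o["tcp_pos"],m.sum(),cv2.minAreaRect((W*1000).astype(np.float32)),np.median(X[m],0))
m=(X[...,2]>.045)&(X[...,2]<.055)
v,u=np.nonzero(m);W=ray(ci,np.c_[u,v].astype(float),.05)[:,:2]
print(m.sum(),cv2.minAreaRect((W*1000).astype(np.float32)),np.median(X[m],0))
E
```

```text
[0.54290719 0.18068665 0.26355715] 1156 ((542.0158081054688, 182.57261657714844), (12.670706748962402, 63.767173767089844), 89.16487884521484) [0.54047306 0.18250086 0.08007486]
18660 ((567.7987670898438, 271.2322692871094), (334.6078186035156, 164.53134155273438), 74.61140441894531) [0.53562432 0.18526588 0.04914298]
```

View pics/w1.png

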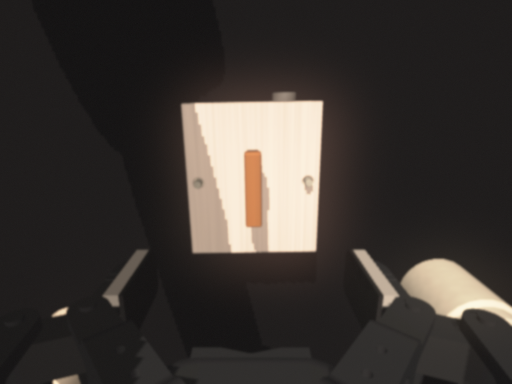

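The wrist view shows the bar at (253,189) and pins at (198,183) and (308,181). The bar is centred on the gripper to within 2 mm, so I'll descend and grip. I'll also get the warmer pose from the pins.

Scaled: 0.1325 m / 0.4 = 0.3313, 0.002 m / 0.4 = 0.005.

creep_tool([
  {"x":0.0025,"y":0.005,"z":0.125},
  {"x":0.0025,"y":0.005,"z":0.225},
  {"x":0.0025,"y":0.005,"z":0.3},
  {"x":0.0025,"y":0.005,"z":0.3313},
  {"x":0.0025,"y":0.005,"z":0.3313},
], aperture=0.085, grip_force=40)

```text
clock: 1.95
tcp_pos: [0.5396, 0.1862, 0.1299]
orientation: [-0.04, -3.138, 0.001]
contact_force: [-0.5, 0.4, 0.9]
grip_width: 0.0853
gripper_force: 0.0
```

creep_tool([
  {},
  {},
  {},
  {},
  {},
], aperture=0.005, grip_force=60)

```text
clock: 2.45
tcp_pos: [0.5416, 0.1837, 0.1323]
orientation: [0.044, 3.141, -0.002]
contact_force: [-9.4, 6.0, 12.0]
grip_width: 0.0128
gripper_force: 59.7
```

```bash
python3 - <<'E'
from h import *
z=np.load("/tmp/w1.npz");p=z["p"];g=cv2.cvtColor(p,cv2.COLOR_BGR2GRAY).astype(float)
Q=[]
for u,v in((198,183),(308,181)):
    a=g[v-7:v+8,u-7:u+8];w=np.clip(np.median(a)-25-a,0,None);V,U=np.mgrid[v-7:v+8,u-7:u+8]
    c=[(U*w).sum()/w.sum(),(V*w).sum()/w.sum()];q=ray(z,c,.055)[0];Q.append(q);print(c,q.round(4))
print("centre",np.mean(Q,0),"len",np.linalg.norm(Q[0]-Q[1]),"dir",np.degrees(np.arctan2(*(Q[1]-Q[0])[[1,0]])))
E
```

```text
[np.float64(199.19437340153453), np.float64(181.07928388746802)] [0.5398 0.1348 0.055 ]
[np.float64(305.87393162393164), np.float64(180.48504273504273)] [0.5423 0.23   0.055 ]
centre [0.54102029 0.18239883 0.055     ] len 0.09531283944158284 dir 88.47370267363644
```

Scaled: -0.035 m / 0.4 = -0.0875, -0.026 m / 0.4 = -0.065.

creep_tool([
  {"z":-0.01},
  {"z":-0.025},
  {"z":-0.045},
  {"z":-0.065},
  {"z":-0.0875},
])

```text
clock: 2.95
tcp_pos: [0.541, 0.1857, 0.1672]
orientation: [-0.042, -3.141, -0.001]
contact_force: [-0.2, 0.6, -1.7]
grip_width: 0.0124
gripper_force: 58.9
```

creep_tool([
  {"z":-0.05},
  {"z":-0.1},
  {"z":-0.15},
  {"z":-0.15},
  {"z":-0.15},
])

```text
clock: 3.45
tcp_pos: [0.5411, 0.1852, 0.2267]
orientation: [0.043, 3.141, 0.001]
contact_force: [-0.3, -0.8, -3.0]
grip_width: 0.0126
gripper_force: 59.0
```

```bash
python3 - <<'E'
from h import *
p,d=r.grab_frame("side");cv2.imwrite("pics/s2.png",p[60:300,100:400])
o=r.get_obs();print(T(o)[0].as_matrix().round(4).tolist(),shift(o,[.54,-.02,.22],down(np.radians(90))),o["tcp_pos"])
E
```

```text
[[-0.9996, 0.0274, -0.0009], [0.0274, 0.9996, -0.0001], [0.0009, -0.0001, -1.0]] [-4.900e-03 -2.049e-01  5.800e-03 -1.000e-04 -9.000e-04 -2.740e-02] [0.54067914 0.18497709 0.22582601]
```

View pics/s2.png

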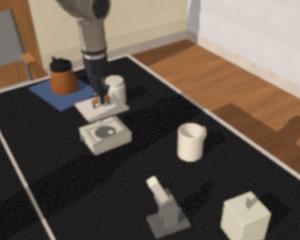

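The cover hangs level, and the stud shows beneath it. Carrying it to bare table at (0.54, −0.02).

Scaled: -0.205 m / 0.4 = -0.5125, -0.16 m / 0.4 = -0.4.

creep_tool([
  {"y":-0.1},
  {"y":-0.2},
  {"y":-0.3},
  {"y":-0.4},
  {"y":-0.5125},
])

```text
clock: 4.0
tcp_pos: [0.5347, -0.0208, 0.2251]
orientation: [-0.041, -3.139, -0.0]
contact_force: [1.1, 0.1, -1.7]
grip_width: 0.0129
gripper_force: 59.0
```

creep_tool([
  {"z":0.1},
  {"z":0.2},
  {"z":0.275},
  {"z":0.3125},
  {"z":0.325},
])

```text
clock: 4.5
tcp_pos: [0.5336, -0.0201, 0.0935]
orientation: [-0.043, -3.136, 0.001]
contact_force: [-0.3, 0.5, -2.4]
grip_width: 0.0125
gripper_force: 59.0
```

creep_tool([
  {"z":0.005},
  {"z":0.01},
  {"z":0.015},
  {"z":0.02},
])

```text
clock: 4.9
tcp_pos: [0.5361, -0.02, 0.089]
orientation: [0.044, 3.14, 0.0]
contact_force: [0.0, -0.1, -1.9]
grip_width: 0.0124
gripper_force: 59.0
```

Scaled: 0.003 m / 0.4 = 0.0075, 0.002 m / 0.4 = 0.005.

creep_tool([
  {"z":0.0025},
  {"z":0.005},
  {"z":0.0075},
  {"z":0.0075},
  {"z":0.0075},
])

```text
clock: 5.4
tcp_pos: [0.5357, -0.02, 0.0872]
orientation: [0.044, 3.141, 0.001]
contact_force: [-6.7, 0.9, 18.4]
grip_width: 0.0128
gripper_force: 61.9
```

creep_tool([
  {"z":0.0025},
  {"z":0.005},
  {"z":0.0075},
  {"z":0.0075},
])

```text
clock: 5.8
tcp_pos: [0.5358, -0.0201, 0.0871]
orientation: [0.045, 3.141, 0.003]
contact_force: [-17.6, 1.8, 54.1]
grip_width: 0.0127
gripper_force: 66.9
```

Firm table contact at TCP z 0.087, as predicted. I'll ease off and release.

Scaled: -0.0035 m / 0.4 = -0.0088, -0.002 m / 0.4 = -0.005.

creep_tool([
  {"z":-0.005},
  {"z":-0.0088},
  {"z":-0.0088},
])

```text
clock: 6.1
tcp_pos: [0.5359, -0.02, 0.0873]
orientation: [0.044, 3.14, 0.001]
contact_force: [-5.3, 0.4, 15.5]
grip_width: 0.0128
gripper_force: 61.5
```

creep_tool([
  {},
  {},
  {},
  {},
  {},
], aperture=0.05)

```text
clock: 6.6
tcp_pos: [0.5355, -0.0201, 0.0857]
orientation: [-0.044, -3.141, 0.0]
contact_force: [-0.1, 1.1, 0.1]
grip_width: 0.0505
gripper_force: 0.0
```

creep_tool([
  {"z":-0.025},
  {"z":-0.075},
  {"z":-0.175},
  {"z":-0.3},
  {"z":-0.425},
], aperture=0.085)

```text
clock: 7.1
tcp_pos: [0.535, -0.0202, 0.2581]
orientation: [-0.044, -3.141, 0.0]
contact_force: [0.5, 0.3, 0.6]
grip_width: 0.085
gripper_force: 0.0
```

```bash
python3 - <<'E'
from h import *
o=r.get_obs();print(o["tcp_pos"])
p,d=r.grab_frame("top");X=cloud(r.camera_info("top"),d);cv2.imwrite("pics/t3.png",cv2.resize(p[170:280,150:350],None,fx=4,fy=4))
E
```

```text
[ 0.53497573 -0.02022813  0.25810601]
```

View pics/t3.png

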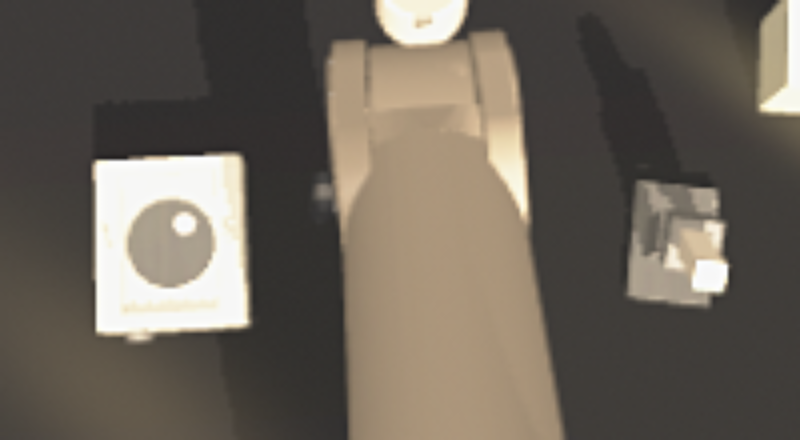

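Cover down at about (0.535, −0.02), with the stud (bright dot) at crop (184,222), i.e. px (196,225.5). Moving over the stand.

Scaled: -0.215 m / 0.4 = -0.5375, 0.07 m / 0.4 = 0.175.

creep_tool([
  {"x":0.035,"y":-0.1075,"z":-0.025},
  {"x":0.07,"y":-0.215,"z":-0.05},
  {"x":0.105,"y":-0.3225,"z":-0.075},
  {"x":0.14,"y":-0.43,"z":-0.1},
  {"x":0.175,"y":-0.5375,"z":-0.125},
])

```text
clock: 7.65
tcp_pos: [0.4585, -0.2347, 0.3071]
orientation: [0.044, 3.14, 0.0]
contact_force: [0.3, -1.5, 0.6]
grip_width: 0.0853
gripper_force: 0.0
```

creep_tool([
  {},
  {},
])

```text
clock: 7.85
tcp_pos: [0.459, -0.2341, 0.3066]
orientation: [0.049, 3.14, -0.0]
contact_force: [-0.1, 0.2, -0.4]
grip_width: 0.085
gripper_force: 0.0
```

```bash
python3 - <<'E'
from h import *
o=r.get_obs();ci=r.camera_info("wrist");p,d=r.grab_frame("wrist");np.savez("/tmp/w4.npz",p=p,d=d,**ci)
cv2.imwrite("pics/w4.png",p)
X=cloud(ci,d);print(o["tcp_pos"])
pt,dt=r.grab_frame("top");ct=r.camera_info("top");np.savez("/tmp/t4.npz",p=pt,d=dt,**ct)
g=cv2.cvtColor(pt,cv2.COLOR_BGR2GRAY)
roi=g[218:232,188:204];_,th=cv2.threshold(roi,200,255,0)
k,l,s,c=cv2.connectedComponentsWithStats(th);print(s,c)
for i in range(1,k):
  if 5<s[i,4]<60:print("stud",ray(ct,c[i]+[188,218],.039))
# stand base from wrist
b=((X[...,2]>.006)&(X[...,2]<.2)&(X[...,1]<-.15)&(X[...,1]>-.32)&(X[...,0]<.6)&(X[...,0]>.38))
for n,XX in(("wrist",X),("top",cloud(ct,dt))):
  b=((XX[...,2]>.007)&(XX[...,2]<.018)&(XX[...,1]<-.17)&(XX[...,1]>-.3)&(XX[...,0]<.6)&(XX[...,0]>.42))
  print(n,b.sum(),cv2.minAreaRect((XX[b][:,:2]*1000).astype(np.float32)))
for lo in np.arange(.1,.19,.01):
  b=(X[...,2]>lo)&(X[...,2]<lo+.01)&(X[...,1]<-.17)&(X[...,1]>-.3)&(X[...,0]<.6)&(X[...,0]>.42)
  if b.sum()>5:print(round(lo,2),b.sum(),np.percentile(X[b],[3,50,97],0).round(4).tolist())
E
```

```text
[ 0.45903223 -0.23405828  0.30661698]
[[  0   2  16  12 139]
 [  0   0  16  11  59]
 [  5   5   6   6  26]] [[6.41726619 8.1294964 ]
 [9.96610169 2.22033898]
 [7.69230769 7.5       ]]
stud [[0.57434566 0.16175454 0.039     ]]
stud [[0.5572076  0.16999047 0.039     ]]
wrist 2552 ((516.2984008789062, -238.00462341308594), (70.15045166015625, 99.32090759277344), 79.03621673583984)
top 232 ((502.6927490234375, -239.24468994140625), (142.2498779296875, 101.62126922607422), 14.346502304077148)
0.1 456 [[0.4836, -0.2547, 0.1004], [0.4897, -0.2472, 0.1028], [0.5059, -0.2154, 0.1092]]
0.11 376 [[0.5058, -0.257, 0.1104], [0.5181, -0.2454, 0.1132], [0.524, -0.2211, 0.1152]]
0.12 7 [[0.4827, -0.246, 0.123], [0.492, -0.2448, 0.1266], [0.4985, -0.2428, 0.1291]]
0.13 7 [[0.4802, -0.2456, 0.1321], [0.4893, -0.2443, 0.1358], [0.4963, -0.2425, 0.138]]
0.14 14 [[0.4756, -0.2452, 0.141], [0.485, -0.2435, 0.1449], [0.4956, -0.2414, 0.1496]]
0.15 10 [[0.4696, -0.2444, 0.152], [0.4805, -0.2426, 0.1568], [0.4902, -0.2401, 0.1591]]
0.16 23 [[0.4646, -0.2431, 0.1607], [0.4687, -0.2404, 0.1675], [0.4828, -0.2241, 0.1696]]
0.17 924 [[0.4644, -0.241, 0.172], [0.473, -0.2303, 0.1762], [0.4827, -0.2199, 0.1798]]
0.18 119 [[0.4783, -0.2412, 0.18], [0.4818, -0.2319, 0.1804], [0.4852, -0.2225, 0.1814]]
```

View pics/w4.png

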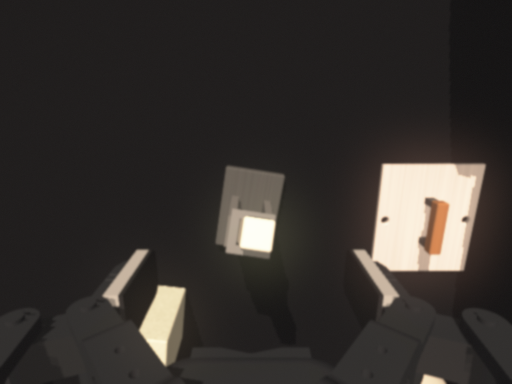

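The wrist view shows the probe cap at (257,233) on the stand (base corners around (250,210)), with the cover flat at (430,217). The stand is at (0.516, −0.238), yaw −11°. The cap centre from depth (0.473, −0.230, 0.176) agrees with the stand geometry to about 1 mm. The stud is at (0.557, 0.170), which agrees with the warmer centre.

```bash
cat >> h.py <<'E'
def probe_frame(yaw=np.radians(-11),lean=.4):
    x=np.array([np.cos(yaw),np.sin(yaw),0]);y=np.array([-x[1],x[0],0])
    a=-np.sin(lean)*x+np.array([0,0,np.cos(lean)])
    return a,Rot.from_matrix(np.c_[np.cross(y,-a),y,-a])
E
python3 - <<'E'
from h import *
z=np.load("/tmp/w4.npz");X=cloud(z,z["d"]);g=cv2.cvtColor(z["p"],cv2.COLOR_BGR2GRAY)
b=(X[...,2]>.17)&(X[...,2]<.185)&(X[...,1]<-.17)&(X[...,1]>-.3)&(X[...,0]<.6)&(X[...,0]>.42)&(g>180)
P=X[b];c=P.mean(0);n=np.linalg.svd(P-c,full_matrices=False)[2][2];n*=np.sign(n[2]);a,R=probe_frame()
print("cap",c.round(4),"n",n.round(3),"a",a.round(3))
top=c; tcp=top+.014*a
o=r.get_obs();print("tcp",tcp,"pre",shift(o,tcp+.10*a,R))
for uv in((170,310),(440,380)):print(X[uv[1],uv[0]])
E
```

```text
cap [ 0.4741 -0.2305  0.1767] n [-0.38   0.061  0.923] a [-0.382  0.074  0.921]
tcp [ 0.4687267  -0.22942049  0.18961129] pre [ 0.0296  0.0091  0.0242  0.0338 -0.3991  0.1633]
[ 0.62597652 -0.33533166  0.04935469]
[ 0.71114353 -0.01870443  0.07839609]
```

Scaled: 0.03 m / 0.4 = 0.075, 0.024 m / 0.4 = 0.06, -0.399 rad / 4 = -0.0998.

creep_tool([
  {"x":0.025,"y":0.0075,"z":0.0125,"wx":0.0028,"wy":-0.0333,"wz":0.0135},
  {"x":0.05,"y":0.015,"z":0.0375,"wx":0.0055,"wy":-0.0665,"wz":0.027},
  {"x":0.075,"y":0.0225,"z":0.06,"wx":0.0085,"wy":-0.0998,"wz":0.0408},
  {"x":0.075,"y":0.0225,"z":0.06,"wx":0.0085,"wy":-0.0998,"wz":0.0408},
  {"x":0.075,"y":0.0225,"z":0.06,"wx":0.0085,"wy":-0.0998,"wz":0.0408},
], aperture=0.06)

```text
clock: 8.45
tcp_pos: [0.4297, -0.2217, 0.2816]
orientation: [0.261, 2.733, -0.053]
contact_force: [1.0, -0.7, 0.4]
grip_width: 0.0599
gripper_force: 0.0
```

```bash
python3 - <<'E'
from h import *
a,R=probe_frame();o=r.get_obs();tcp=[.4687,-.2294,.1896]
print(o["tcp_pos"],o["joints"].round(2),"to grasp",shift(o,tcp,R))
E
```

```text
[ 0.42968833 -0.22167852  0.28162655] [ 0.07  0.04  0.32  2.25 -0.21  0.47  1.95] to grasp [-0.001  -0.0002  0.1002  0.0005 -0.0021  0.0017]
```

Pose reached. Next I'll advance along the axis and grip.

Scaled: 0.1 m / 0.4 = 0.25, 0.085 m / 0.4 = 0.2125.

creep_tool([
  {"x":-0.0025,"z":0.075},
  {"x":-0.0025,"z":0.15},
  {"x":-0.0025,"z":0.2125},
  {"x":-0.0025,"z":0.25},
  {"x":-0.0025,"z":0.25},
])

```text
clock: 8.95
tcp_pos: [0.4711, -0.2301, 0.1888]
orientation: [0.26, 2.733, -0.052]
contact_force: [-0.2, -0.4, -0.2]
grip_width: 0.0601
gripper_force: 0.0
```

creep_tool([
  {},
  {},
  {},
  {},
  {},
], aperture=0.01, grip_force=50)

```text
clock: 9.45
tcp_pos: [0.4697, -0.2308, 0.1913]
orientation: [0.263, 2.728, -0.055]
contact_force: [-0.6, 1.9, 6.7]
grip_width: 0.0214
gripper_force: 50.9
```

creep_tool([
  {},
  {},
])

```text
clock: 9.65
tcp_pos: [0.4697, -0.2308, 0.1913]
orientation: [0.263, 2.728, -0.055]
contact_force: [-0.8, 2.3, 5.6]
grip_width: 0.0218
gripper_force: 50.9
```

Gripped at 21.8 mm, and the handle is 22 mm. Drawing it out along its axis.

Scaled: -0.07 m / 0.4 = -0.175, -0.05 m / 0.4 = -0.125.

creep_tool([
  {"z":-0.025},
  {"z":-0.05},
  {"z":-0.0875},
  {"z":-0.125},
  {"z":-0.175},
])

```text
clock: 10.15
tcp_pos: [0.4408, -0.2255, 0.2546]
orientation: [0.265, 2.733, -0.054]
contact_force: [-0.5, -0.7, -1.3]
grip_width: 0.0214
gripper_force: 50.2
```

creep_tool([
  {"z":-0.05},
  {"z":-0.1},
  {"z":-0.15},
  {"z":-0.15},
  {"z":-0.15},
])

```text
clock: 10.65
tcp_pos: [0.4188, -0.221, 0.3098]
orientation: [0.265, 2.73, -0.054]
contact_force: [-0.2, 0.2, -1.5]
grip_width: 0.0215
gripper_force: 50.3
```

```bash
python3 - <<'E'
from h import *
o=r.get_obs();print(o["joints"].round(2),shift(o,[.47,-.2,.40],down(np.radians(88.5))), "Up",shift(o,o["tcp_pos"]+[0.02,0,.1]))
E
```

```text
[ 0.01 -0.03  0.38  2.24 -0.13  0.54  1.87] [-0.0777  0.0305 -0.0651 -0.0339  0.3992 -0.1649] Up [-0.057   0.0038 -0.0845  0.      0.      0.    ]
```

Scaled: -0.078 m / 0.4 = -0.195, -0.065 m / 0.4 = -0.1625, 0.399 rad / 4 = 0.0998.

creep_tool([
  {"x":-0.05,"y":0.02,"z":-0.1,"wx":-0.002,"wy":0.025,"wz":-0.01},
  {"x":-0.1,"y":0.0375,"z":-0.15,"wx":-0.004,"wy":0.05,"wz":-0.02},
  {"x":-0.15,"y":0.0575,"z":-0.1625,"wx":-0.0063,"wy":0.075,"wz":-0.03},
  {"x":-0.195,"y":0.0763,"z":-0.1625,"wx":-0.0085,"wy":0.0998,"wz":-0.0413},
  {"x":-0.195,"y":0.0763,"z":-0.1625,"wx":-0.0085,"wy":0.0998,"wz":-0.0413},
])

```text
clock: 11.15
tcp_pos: [0.4749, -0.1983, 0.399]
orientation: [-0.032, -3.139, 0.001]
contact_force: [-0.6, 1.0, -0.6]
grip_width: 0.0214
gripper_force: 50.2
```

```bash
python3 - <<'E'
from h import *
o=r.get_obs();print(o["joints"].round(2),o["tcp_pos"]);print(shift(o,[.557,.170,.30],down(np.radians(88.5))))
p,d=r.grab_frame("side");np.savez("/tmp/s5.npz",p=p,d=d);cv2.imwrite("pics/s5.png",cv2.resize(p[100:300,150:350],None,fx=3,fy=3))
E
```

```text
[-0.03  0.12  0.34  1.83 -0.04  1.2   1.87] [ 0.47489091 -0.19826473  0.39900133]
[-0.0748  0.3699  0.0986 -0.0005 -0.0028  0.0057]
```

View pics/s5.png

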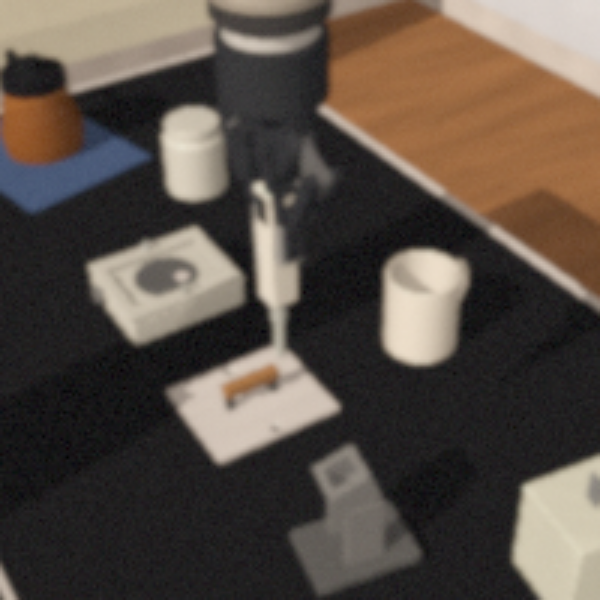

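The probe hangs upright in the gripper, the pocket is empty, and the cover is flat and alone. Moving over the stud.

Scaled: 0.2 m / 0.4 = 0.5, 0.16 m / 0.4 = 0.4.

creep_tool([
  {"x":-0.02,"y":0.1,"z":0.0125},
  {"x":-0.04,"y":0.2,"z":0.025},
  {"x":-0.06,"y":0.3,"z":0.0375},
  {"x":-0.08,"y":0.4,"z":0.05},
  {"x":-0.1,"y":0.5,"z":0.075},
])

```text
clock: 11.7
tcp_pos: [0.5152, -0.0005, 0.3691]
orientation: [0.044, 3.141, -0.0]
contact_force: [1.0, 0.2, -0.6]
grip_width: 0.0216
gripper_force: 50.3
```

creep_tool([
  {"x":-0.02,"y":0.1,"z":0.025},
  {"x":-0.04,"y":0.2,"z":0.075},
  {"x":-0.06,"y":0.3,"z":0.125},
  {"x":-0.085,"y":0.425,"z":0.17,"wz":0.0015},
  {"x":-0.085,"y":0.425,"z":0.17,"wz":0.0015},
])

```text
clock: 12.2
tcp_pos: [0.5522, 0.174, 0.2981]
orientation: [-0.038, -3.136, -0.002]
contact_force: [-1.1, -0.4, -1.0]
grip_width: 0.0211
gripper_force: 50.1
```

creep_tool([
  {},
  {},
])

```text
clock: 12.4
tcp_pos: [0.554, 0.1658, 0.3016]
orientation: [-0.054, -3.141, 0.002]
contact_force: [-0.7, -0.8, -1.2]
grip_width: 0.0214
gripper_force: 50.1
```

```bash
python3 - <<'E'
from h import *
o=r.get_obs();print(o["joints"].round(2),o["tcp_pos"]);print(shift(o,[.557,.170,.30],down(np.radians(88.5))))
for n in("wrist","side","top"):
  ci=r.camera_info(n);p,d=r.grab_frame(n);np.savez(f"/tmp/{n}6.npz",p=p,d=d,**ci)
  if n=="wrist":w=p
  if n=="side":s=p
K=lambda p,c:cv2.resize(p[c[1]:c[3],c[0]:c[2]],(400,500))
cv2.imwrite("pics/m6.png",np.hstack([cv2.resize(w,(520,390)),cv2.resize(s[120:250,150:240],(270,390))]))
E
```

```text
[-0.47  0.32  0.09  1.8  -0.03  1.02  1.17] [0.5540493  0.16577706 0.30156067]
[-0.0028  0.0043  0.0016 -0.0016 -0.0006 -0.008 ]
```

View pics/m6.png

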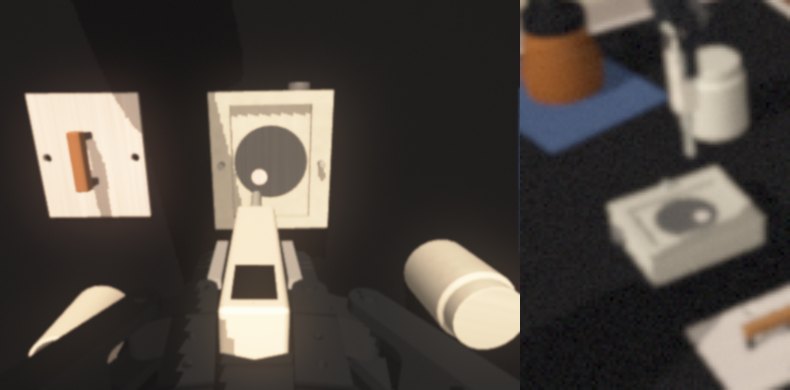

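Wrist view: the stud is the bright dot at (259,177) in the picture, and the probe's tip is at about (256,195) just below it. Next I'll measure the stud, the tip and the handle axis.

```bash
python3 - <<'E'
from h import *
o=r.get_obs();R0,tp=T(o)
for n in("wrist","side","top"):
  z=np.load(f"/tmp/{n}6.npz");p,d=z["p"],z["d"];X=cloud(z,d);g=cv2.cvtColor(p,cv2.COLOR_BGR2GRAY)
  est=np.array([.557,.17,.039]);c=z["camera_matrix"]@(z["R"]@est+z["t"]);u,v=(c[:2]/c[2]).round().astype(int)
  e=14 if n=="wrist" else 6
  roi=g[v-e:v+e+1,u-e:u+e+1]
  th=((roi>(int(roi.max())+int(np.median(roi)))/2)&(abs(X[v-e:v+e+1,u-e:u+e+1,2]-.039)<.015)).astype(np.uint8)
  k,l,s,cc=cv2.connectedComponentsWithStats(th)
  for i in range(1,k):
    if s[i,4]>6:print(n,"stud",s[i].tolist(),ray(z,cc[i]+[u-e,v-e],.039)[0].round(4),np.median(X[v-e:v+e+1,u-e:u+e+1][l==i],0).round(4))
  # probe points
  L=(X-tp)@R0.as_matrix()
  for lo,hi in((.075,.095),(.095,.112),(.135,.15),(.15,.16),(.16,.17),(.17,.18)):
    m=(L[...,2]>lo)&(L[...,2]<hi)&(abs(L[...,0])<.03)&(abs(L[...,1])<.03)
    if m.sum()>2:print(n,lo,m.sum(),"lo/med/hi",np.percentile(L[m],[3,50,97],0).round(4)[:, :2].tolist(),"zmax",L[m][:,2].max().round(4))
E
```

```text
wrist stud [7, 8, 15, 15, 186] [0.5583 0.1701 0.039 ] [0.5586 0.1701 0.038 ]
wrist stud [0, 26, 4, 3, 8] [0.5717 0.1559 0.039 ] [0.5725 0.1556 0.0365]
wrist 0.075 601 lo/med/hi [[0.0125, -0.01], [0.0133, -0.0001], [0.0138, 0.0101]] zmax 0.095
wrist 0.095 373 lo/med/hi [[0.0125, -0.0099], [0.0135, -0.0001], [0.0139, 0.0103]] zmax 0.112
wrist 0.135 37 lo/med/hi [[0.0047, -0.0028], [0.0065, 0.0007], [0.0075, 0.004]] zmax 0.15
wrist 0.15 42 lo/med/hi [[0.0041, -0.0029], [0.0062, 0.0007], [0.0068, 0.0044]] zmax 0.1599
wrist 0.16 38 lo/med/hi [[0.004, -0.003], [0.0062, 0.0004], [0.0071, 0.0046]] zmax 0.1698
wrist 0.17 8 lo/med/hi [[0.0038, -0.0004], [0.0063, 0.0024], [0.0067, 0.0046]] zmax 0.1717
side stud [4, 0, 9, 9, 24] [0.5795 0.1858 0.039 ] [0.5814 0.1912 0.0365]
side stud [5, 6, 4, 3, 9] [0.5565 0.1682 0.039 ] [0.5573 0.1696 0.0377]
side 0.075 42 lo/med/hi [[-0.0042, -0.0147], [0.0091, -0.012], [0.0147, 0.0065]] zmax 0.0938
side 0.095 40 lo/med/hi [[-0.006, -0.0128], [0.0071, -0.0104], [0.015, 0.0066]] zmax 0.112
side 0.135 11 lo/med/hi [[0.0012, -0.007], [0.005, -0.0031], [0.0077, -0.0009]] zmax 0.1491
side 0.15 5 lo/med/hi [[0.001, -0.0028], [0.0046, 0.0006], [0.006, 0.0037]] zmax 0.1579
side 0.16 4 lo/med/hi [[0.0051, -0.0071], [0.0061, -0.0042], [0.0088, -0.0013]] zmax 0.1639
top stud [8, 0, 5, 6, 16] [0.5692 0.1527 0.039 ] [0.571  0.1521 0.0388]
top stud [5, 3, 4, 5, 17] [0.5583 0.1674 0.039 ] [0.5584 0.1678 0.0403]
```

Stud (0.5583, 0.1701). In the tool frame the tip axis is at x +2.4 mm, y ≈ 0, parallel to the tool, with the tip end at about 173 mm. So the TCP target is (0.5607, 0.1696), with contact at z ≈ 0.212.

Scaled: 0.072 m / 0.4 = 0.18, 0.068 m / 0.4 = 0.17.

creep_tool([
  {"z":0.05},
  {"z":0.1},
  {"z":0.1375},
  {"z":0.17},
  {"z":0.18},
])

```text
clock: 13.05
tcp_pos: [0.5539, 0.1669, 0.2289]
orientation: [-0.052, -3.14, 0.002]
contact_force: [-0.1, 0.3, -1.1]
grip_width: 0.0216
gripper_force: 50.3
```

creep_tool([
  {},
  {},
  {},
])

```text
clock: 13.35
tcp_pos: [0.5549, 0.168, 0.2309]
orientation: [0.05, 3.14, 0.0]
contact_force: [-0.4, 0.2, -1.4]
grip_width: 0.0213
gripper_force: 50.3
```

```bash
python3 - <<'E'
from h import *
o=r.get_obs();print(o["tcp_pos"],o["contact_force"]);print(shift(o,[.5607,.1696,.216],down(np.radians(88.5))))
E
```

```text
[0.55486769 0.16795624 0.23087496] [-0.42849121  0.15260998 -1.38150402]
[-0.0058  0.0018  0.0149  0.0003  0.0014 -0.0058]
```

creep_tool([
  {"x":-0.0075,"y":0.0025,"z":0.005},
  {"x":-0.015,"y":0.0038,"z":0.02},
  {"x":-0.015,"y":0.0038,"z":0.0325},
  {"x":-0.015,"y":0.0038,"z":0.0325},
  {"x":-0.015,"y":0.0038,"z":0.0325},
])

```text
clock: 13.85
tcp_pos: [0.5602, 0.1691, 0.2166]
orientation: [-0.05, -3.14, 0.001]
contact_force: [0.2, -0.0, -1.1]
grip_width: 0.0215
gripper_force: 50.3
```

```bash
python3 - <<'E'
from h import *
o=r.get_obs();R0,tp=T(o);ci=r.camera_info("wrist");p,d=r.grab_frame("wrist");X=cloud(ci,d);g=cv2.cvtColor(p,cv2.COLOR_BGR2GRAY)
print(tp,shift(o,[.5607,.1696,.2045]))
L=(X-tp)@R0.as_matrix()
for lo,hi in((.135,.15),(.15,.16),(.16,.171)):
    m=(L[...,2]>lo)&(L[...,2]<hi)&(abs(L[...,0])<.03)&(abs(L[...,1])<.03)
    if m.sum():print(lo,m.sum(),np.percentile(L[m],[3,50,97],0).round(4).tolist())
c=ci["camera_matrix"]@(ci["R"]@np.array([.5583,.1701,.039])+ci["t"]);u,v=(c[:2]/c[2]).round().astype(int);print(u,v)
q=ci["camera_matrix"]@(ci["R"]@(R0.apply([.0024,.0005,.173])+tp)+ci["t"]);print("tip px",q[:2]/q[2])
cv2.imwrite("pics/w7.png",cv2.resize(p[v-50:v+50,u-60:u+60],None,fx=5,fy=5))
E
```

```text
[0.56020444 0.1690812  0.21655195] [-0.0005  0.0005  0.0121  0.      0.      0.    ]
0.135 35 [[0.0038, -0.0025, 0.1411], [0.0057, 0.001, 0.1457], [0.0061, 0.0045, 0.1489]]
0.15 43 [[0.0034, -0.0026, 0.1504], [0.0056, 0.001, 0.1543], [0.0064, 0.0047, 0.1594]]
0.16 44 [[-0.0068, -0.021, 0.1605], [0.0054, 0.0011, 0.1649], [0.0063, 0.0049, 0.1707]]
252 190
tip px [251.17041541 191.25657603]
```

View pics/w7.png

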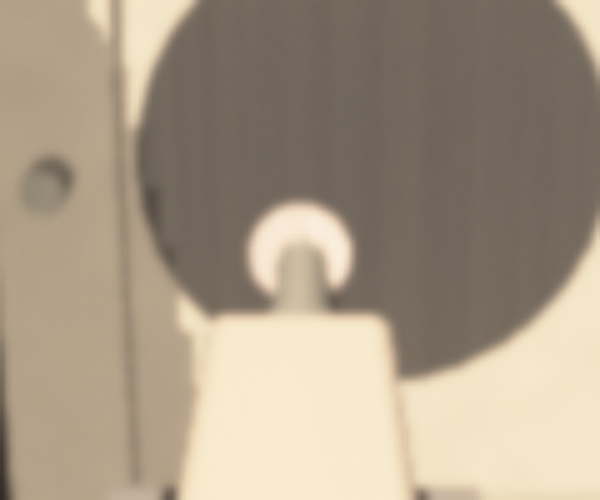

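The crop shows the tip (300,245) on the stud's centre (301,250), just above contact. Now pressing gently in small steps.

Careful with the scale: shifts go in shares of 0.4 m and turns go in shares of 4 rad. That gives: 0.005 m / 0.4 = 0.0125, 0.004 m / 0.4 = 0.01.

creep_tool([
  {"x":-0.0013,"y":0.0013,"z":0.0025},
  {"x":-0.0013,"y":0.0013,"z":0.005},
  {"x":-0.0013,"y":0.0013,"z":0.01},
  {"x":-0.0013,"y":0.0013,"z":0.0125},
  {"x":-0.0013,"y":0.0013,"z":0.0125},
])

```text
clock: 14.4
tcp_pos: [0.561, 0.1697, 0.212]
orientation: [0.05, 3.141, -0.0]
contact_force: [0.8, 0.5, -0.6]
grip_width: 0.0213
gripper_force: 50.3
```

creep_tool([
  {"z":0.0025},
  {"z":0.005},
  {"z":0.0075},
  {"z":0.01},
  {"z":0.01},
])

```text
clock: 14.9
tcp_pos: [0.561, 0.1697, 0.208]
orientation: [0.05, 3.141, -0.0]
contact_force: [0.2, 1.3, 1.6]
grip_width: 0.0216
gripper_force: 50.5
```

creep_tool([
  {},
  {},
  {},
])

```text
clock: 15.2
tcp_pos: [0.561, 0.1697, 0.2081]
orientation: [0.05, 3.141, -0.0]
contact_force: [0.2, -0.3, 1.3]
grip_width: 0.0213
gripper_force: 50.5
```

Scaled: 0.0037 m / 0.4 = 0.0093, 0.003 m / 0.4 = 0.0075.

creep_tool([
  {"z":0.0025},
  {"z":0.005},
  {"z":0.0075},
  {"z":0.0093},
  {"z":0.0093},
])

```text
clock: 15.7
tcp_pos: [0.561, 0.1697, 0.2043]
orientation: [0.05, 3.141, -0.0]
contact_force: [-0.1, 0.9, 3.7]
grip_width: 0.0213
gripper_force: 50.7
```

creep_tool([
  {},
  {},
  {},
  {},
  {},
])

```text
clock: 16.2
tcp_pos: [0.561, 0.1697, 0.2043]
orientation: [0.05, 3.141, -0.0]
contact_force: [0.3, 0.5, 3.0]
grip_width: 0.0212
gripper_force: 50.7
```

```bash
python3 - <<'E'
from h import *
o=r.get_obs();F=[];R0,tp=T(o);ci=r.camera_info("wrist");p,d=r.grab_frame("wrist")
c=ci["camera_matrix"]@(ci["R"]@np.array([.5583,.1701,.039])+ci["t"]);u,v=(c[:2]/c[2]).round().astype(int)
cv2.imwrite("pics/w8.png",cv2.resize(p[v-50:v+50,u-60:u+60],None,fx=5,fy=5))
for i in range(3):
    r.grab_frame("side");o=r.get_obs();print(o["contact_force"].round(2),o["tcp_pos"].round(4),T(o)[0].as_matrix()[:,2].round(4))
E
```

```text
[0.7  1.63 2.84] [0.561  0.1697 0.2043] [ 2.e-04 -2.e-04 -1.e+00]
[1.7  1.34 3.02] [0.561  0.1697 0.2043] [ 1.e-04 -3.e-04 -1.e+00]
[0.61 0.47 2.71] [0.561  0.1697 0.2043] [ 1.e-04 -3.e-04 -1.e+00]
```

View pics/w8.png

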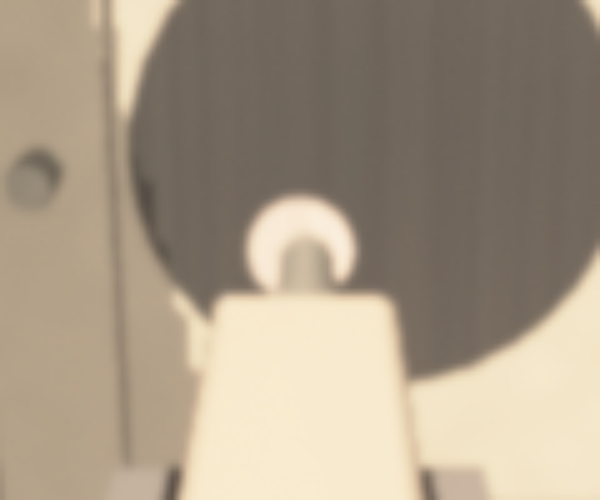

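The tip sits within about 2 mm of the stud's centre (tip (307,235) against stud centre (301,248), 110 px = 16 mm). The reading is +3 N, plus 1.1 N of probe weight, which makes about 4 N, or half way in. The tool is vertical and steady, so I'll hand in.

```bash
python3 -c "
from bench import r
print(r.hand_in())"
```

```text
the job is handed in; nothing more can be done
None
```

The job is handed in, though no verdict came back. The cover lies flat on bare table, and the upright, gripped probe is held steady on the stud, within about 2 mm of its centre at about 4 N (roughly half way in).

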